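Move the bangles to the other rail of the jewellery stand

TASK

I want one rail of the jewellery stand free for my necklaces: move both bangles, the wide one and the slim one, across to the empty rail, lifting each over the turned-up rail ends, and leave both hanging there freely and still. Be gentle with the stand, do not shove it or lean on it, and leave the other things on the nightstand where they are.

Things in the scene. Friction and masses are not known exactly. Their poses are not given: they have to be found in the camera images.
- stand: Jewellery stand, does not move: wooden tray foot 120 x 240 mm with a 22 mm high rim, a round wooden post 18 mm thick in its middle, 194 mm high, and two level steel rails that run from the post to either side, their axis 180 mm above the nightstand. Origin on the post's axis at the underside; x is horizontal across the rails (away from the robot at yaw 0), y along the rails, z up.
- rail_full: The rail with both bangles at the start, on either side of the post. 8 mm thick, straight for 65 mm either way from its origin (mid-length, on its axis, 75 mm from the post's axis). y along the rail = the stand's y, z up. One end is at the post; at the other it turns up as an end stop that reaches 20 mm above the rail's axis and ends 154 mm from the post's axis.
- rail_free: The other rail, empty at the start; size, end stop, origin and axes as for rail_full.
- bangle_wide: Wide bangle: closed rigid brass ring, inner diameter 64 mm, outer 72 mm, band 4 mm thick and 18 mm wide, about 0.11 kg. Origin at the ring's centre; y is the ring's axis and lies along the rail while it hangs; x and z turn as it rolls. Hanging, its centre is 28 mm below the rail's axis. Either bangle may be the one nearer the end stop; they hang at least 56 mm apart (centres).
- bangle_slim: Slim bangle: as the wide one, but its band is 8 mm wide; about 0.05 kg.
- comb: Black plastic comb, 135 x 30 x 5 mm, lying in the tray of the stand; origin at the middle of its underside. To be left alone.
- whale: Grey bath toy whale, about 120 mm long, 60 mm high, standing on the nightstand on the robot's side of the stand; origin under its middle. To be left alone.
- pump_bottle: Empty clear pump bottle, 64 mm thick, 161 mm high, at the back left; origin under its middle. To be left alone.
- spoon: Stainless steel spoon, 150 mm long, lying on the nightstand behind the stand; origin near its middle at the underside. To be left alone.
- photo_block: Clear acrylic photo block 150 x 100 x 22 mm leaning against the wall at the back; origin at the middle of its lower face. To be left alone.
- alarm_clock: Small white alarm clock, 84 mm across, 100 mm high, towards the back; origin under its middle. To be left alone.
- books: Two books in a pile, 154 x 212 mm, 50 mm high, near left, fixed; origin under the middle. To be left alone.
- wooden_box: Plain wooden box 130 x 240 x 91 mm on the right, fixed; origin under its middle. To be left alone.
Mind the look-alikes: they are no part of the job. Leave any black, blue or purple look-alike of the bangle_wide alone.

How it is judged:
By the outcome, as a careful person would: the job done as asked, in the order asked, and still so for the second after the job is handed in, with the robot touching nothing.
It also fails if it takes over 61 s, if anything falls off the work surface, if the arm or the gripper's body presses on something with over 40 N, if the wrist force passes 120 N, or if a joint passes its speed limit or range.

ROBOT

A 6-joint arm with a two-finger parallel gripper is mounted at the origin on the work surface. World frame = base frame: x ahead of the robot, y to its left, z up, the work surface at z = 0. Lengths are in mm, angles in rad, forces in N, time in s.
With the tool pointing down it reaches from about 275 to 750 mm from the base axis. Payload 10.2 kg.
Tool frame: the origin (TCP) lies midway between the tips of the shut fingers; the grasp point (between the pads) lies 19 mm behind it; z points along the fingers, y is the direction in which the jaws open and shut (so a half turn about z gives the same grasp; the last joint's range is limited). The gripper opens to 88 mm and grips with 3 to 60 N. Pads are 18 mm wide; open, the fingers measure 123 mm over their backs; the gripper's body (75 mm by 187 mm) begins 45 mm behind the grasp point.
Start: joints at [1.067, 0.313, 1.498, -0, 1.331, -0.223], TCP at [145.503, 504.44, 238.72] pointing down, gripper open.
Joint ranges: [-2.94, 2.94], [-0.97, 2.17], [0.19, 2.56], [-1.23, 4.37], [0.02, 3.11], [-2.88, 2.88]. Speed limits (rad/s): [2.39, 2.39, 3.01, 3.14, 3.14, 3.14].

INTERFACE

Orientations are given as a unit quaternion [w, x, y, z].
In Python, from workcell import env gives the robot as it stands.
- The arm moves only by the shell command python3 -m crank 'ROWS' [FORCE]. ROWS is text: rows parted by semicolons, each of 7 numbers parted by spaces: the shift along the tool's x, y, z in m, then the turn, a rotation vector about the tool's x, y, z in rad, then the opening in per cent of the stroke, from 0 (shut) to 100 (fully open). In form: x y z wx wy wz grip; .... A call has exactly 5 rows; each row shifts and turns the commanded pose from where the row before left it, along the tool's axes as they then stand; what a row does not reach is not made up. A row lasts 1/8 s, in which the tool goes at most 62.5 mm and 10.7 degrees, less where a joint would pass 70% of its speed; a pose out of reach is approached as far as the arm can. A call is refused whole if a number of a shift passes 0.0625 or a number of a turn 0.188, either way. A call with a gripper value outside its range is refused whole. The fingers move at their own pace and stop on an object; FORCE is the grip in N (left out, the last holds). Time passes only in rows, so rows that do not move let the fingers close, or fill a call up. It gives the time, the measured TCP pose, the force and the opening at its end, in the units of the state.
- env.state(): the state, without advancing time (a new reading comes with each control period).
- env.camera(name): name is "scene" or "top" or "wrist"; returns a dict with "img" (400x640x3 uint8, blue, green, red), "depth" (400x640 float32, mm along the optical axis (not along the pixel's ray), 0 where there is no reading), "intrinsics" (3x3 intrinsics, pixels), "rvec" (rotation vector, rad) and "tvec" (3), from world to camera coordinates, as OpenCV has them; the wrist camera has in their place "tool_from_camera" (4x4, takes a point from camera to tool coordinates, whose origin is the TCP and whose axes are the flange's). Camera axes: x right, y down, z forward; pixel columns grow to the right and rows downward; lengths in mm; the calibration is good to about 2 mm. A picture is of the moment at which its call begins: read the wrist's pose just before it.
- env.sign_off(): hands the job in, once; it reports no verdict.
The state is a dict: "clock": time; "q": joint angles; "joint_vel": joint speeds; "effort": joint torques, N m; "position": TCP position; "eef_rot": TCP orientation; "force": force on the tool from outside, world axes, zero at the start; "wrist_torque": the same for the moment, N m; "width": finger opening in mm.
Only numpy, scipy, OpenCV 4.12 (cv2) and the standard library are available. Lean on these libraries where they do the work, as an engineer would, in place of code of your own. Each camera call takes 0.05 s, during which the arm holds its last target.

## Working session

There is one attempt and no reset: what is moved stays moved. The work goes in short steps, Python scripts to look and compute and a shell command to move; the robot and the scene stay as the last step left them, time stands still between calls to the robot, and variables do not carry over. Pictures are saved under pics/ and viewed, and the job is handed in when it is done.

```bash
ls; mkdir -p pics; python3 - <<'E'
from workcell import env
import cv2,numpy as np,pickle
s=env.state();print(s)
for n in("scene","top","wrist"):
    c=env.camera(n);cv2.imwrite(f"pics/{n}0.png",c["img"]);pickle.dump(c,open(f"pics/{n}0.pkl","wb"))
    print(n,{k:(np.round(v,3).tolist()) for k,v in c.items() if k not in("img","depth")})
E
```

```text
pics
{'clock': 0.0, 'q': array([ 1.06662806e+00,  3.13462610e-01,  1.49841655e+00, -1.16274350e-05,
        1.33099017e+00, -2.23439970e-01]), 'joint_vel': array([-0.0005892 , -0.00195086, -0.00038824, -0.00108149, -0.00052804,
       -0.00149539]), 'effort': array([-1.11439225e-03, -4.02219987e+01, -2.52262813e+01,  6.93967310e-02,
        3.52639693e-02, -9.29427551e-05]), 'position': array([145.37096631, 504.22483337, 238.16234316]), 'eef_rot': array([-2.21863500e-04,  1.39902293e-01,  9.90165108e-01, -5.98566264e-04]), 'force': array([0.31932535, 0.557739  , 0.15610613]), 'wrist_torque': array([-0.01168444,  0.03100469,  0.03587887]), 'width': 88.3248134079054}
scene {'intrinsics': [[491.53, 0.0, 311.546], [0.0, 491.53, 196.665], [0.0, 0.0, 1.0]], 'rvec': [1.492, 2.144, -0.835], 'tvec': [216.014, -309.377, 1635.305]}
top {'intrinsics': [[505.595, 0.0, 322.001], [0.0, 505.595, 201.415], [0.0, 0.0, 1.0]], 'rvec': [2.157, -2.169, 0.143], 'tvec': [-11.71, 571.909, 1502.204]}
wrist {'intrinsics': [[286.291, 0.0, 317.626], [0.0, 286.291, 199.257], [0.0, 0.0, 1.0]], 'tool_from_camera': [[-0.001, -0.95, -0.313, 80.919], [1.0, -0.001, 0.0, -0.987], [-0.0, -0.313, 0.95, -145.6], [0.0, 0.0, 0.0, 1.0]]}
```

View pics/scene0.png

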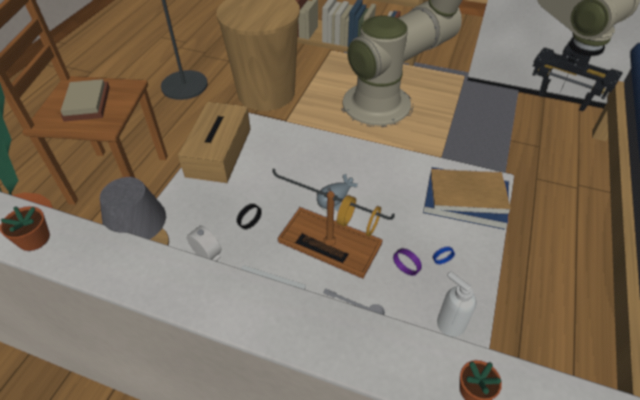

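View pics/top0.png

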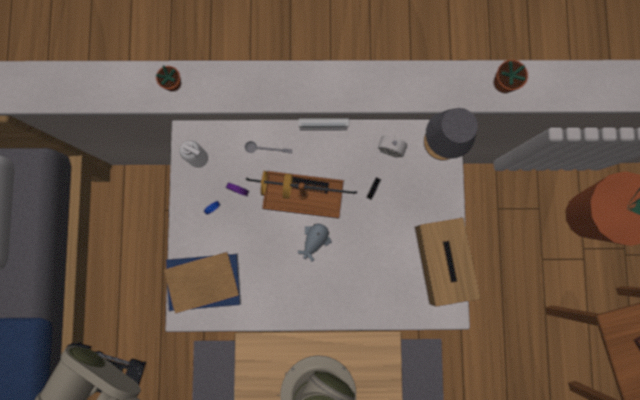

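View pics/wrist0.png

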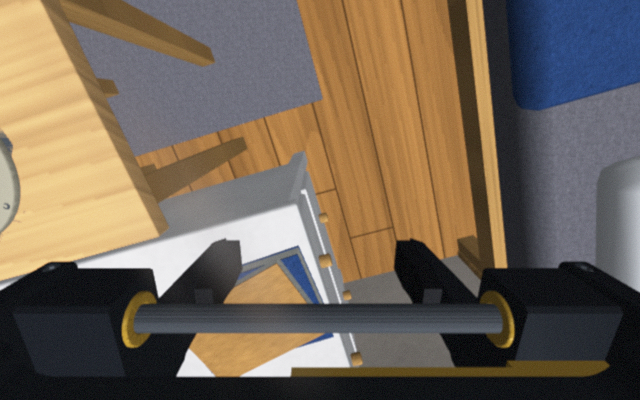

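The scene view shows the post at (330,215). A gold wide bangle hangs at (347,208) near the post and a gold slim one at (374,220) near the end stop, both on the left rail. The look-alikes lie on the nightstand: black (249,215), purple (407,261) and blue (444,255). None of those is brass or on a rail. I'll confirm this with an enlarged crop and measure.

```bash
cat > h.py <<'E'
import numpy as np,cv2,pickle
from scipy.spatial.transform import Rotation as R
def cloud(c,s=None):
    d=c["depth"].astype(float);K=c["intrinsics"]
    v,u=np.mgrid[:400,:640]
    P=np.stack([(u-K[0,2])/K[0,0]*d,(v-K[1,2])/K[1,1]*d,d],-1)
    if "rvec" in c:
        Rm=cv2.Rodrigues(np.array(c["rvec"]))[0];return (P-np.array(c["tvec"]).ravel())@Rm
    T=np.array(c["tool_from_camera"]);P=P@T[:3,:3].T+T[:3,3]
    return P@rot(s).as_matrix().T+s["position"]
def rot(s): return R.from_quat(np.roll(s["eef_rot"],-1))
E
python3 - <<'E'
from h import *
a=pickle.load(open("pics/scene0.pkl","rb"));b=pickle.load(open("pics/top0.pkl","rb"))
i1=cv2.resize(a["img"][155:285,230:460],None,fx=3,fy=3,interpolation=2)
i2=cv2.resize(b["img"][165:225,235:385],None,fx=4.6,fy=4.6,interpolation=2)[:, :690]
cv2.imwrite("pics/crop0.png",np.vstack([i1[:320],i2]) if 0 else i1);cv2.imwrite("pics/crop1.png",i2)
for n,c in(("s",a),("t",b)):
    P=cloud(c);X,Y,Z=P[...,0],P[...,1],P[...,2]
    print(n,"surf z",np.median(Z[(c["depth"]>0)&(abs(Z)<15)]))
    m=(Z>165)&(Z<210)&(X>280)&(X<620)&(abs(Y)<260)
    v,u=np.nonzero(m);print(m.sum())
    o=np.argsort(Y[m]);Q=P[m][o]
    for q in Q[::max(1,len(Q)//40)]:print(np.round(q).tolist(),end=" ")
    m=(c["depth"]>0)&(Z>60)&(Z<150)&(X>280)&(X<620)&(abs(Y)<200);hsv=cv2.cvtColor(c["img"],40)
    g=m&(hsv[...,1]>120)
    Q=P[g];print("\nmid",len(Q))
    for q in Q[np.argsort(Q[:,1])][::max(1,len(Q)//30)]:print(np.round(q).tolist(),end=" ")
    print()
E
```

```text
s surf z 0.8845832268459581
652
[582.0, -108.0, 192.0] [575.0, -104.0, 192.0] [582.0, -96.0, 182.0] [579.0, -84.0, 184.0] [583.0, -72.0, 184.0] [581.0, -61.0, 183.0] [586.0, -49.0, 176.0] [590.0, -37.0, 184.0] [585.0, -26.0, 182.0] [591.0, -14.0, 183.0] [596.0, -2.0, 182.0] [592.0, 8.0, 185.0] [596.0, 20.0, 183.0] [604.0, 30.0, 181.0] [603.0, 37.0, 183.0] [607.0, 41.0, 169.0] [602.0, 43.0, 195.0] [603.0, 46.0, 177.0] [598.0, 49.0, 193.0] [603.0, 54.0, 180.0] [602.0, 60.0, 184.0] [603.0, 70.0, 183.0] [601.0, 77.0, 187.0] [594.0, 79.0, 187.0] [603.0, 82.0, 187.0] [598.0, 85.0, 186.0] [607.0, 88.0, 190.0] [614.0, 90.0, 181.0] [588.0, 94.0, 183.0] [607.0, 100.0, 181.0] [609.0, 110.0, 181.0] [606.0, 120.0, 185.0] [607.0, 130.0, 182.0] [611.0, 140.0, 184.0] [601.0, 148.0, 187.0] [615.0, 152.0, 187.0] [600.0, 155.0, 186.0] [618.0, 163.0, 181.0] [618.0, 171.0, 185.0] [617.0, 182.0, 188.0] [619.0, 191.0, 191.0] 
mid 281
[603.0, 38.0, 106.0] [606.0, 38.0, 113.0] [605.0, 40.0, 139.0] [606.0, 41.0, 100.0] [609.0, 42.0, 125.0] [605.0, 43.0, 132.0] [605.0, 44.0, 64.0] [604.0, 45.0, 150.0] [606.0, 
[... 1445 characters left out ...]
0, 195.0] 
mid 63
[604.0, -167.0, 71.0] [592.0, 35.0, 102.0] [591.0, 36.0, 64.0] [590.0, 38.0, 111.0] [589.0, 40.0, 141.0] [589.0, 41.0, 97.0] [589.0, 43.0, 143.0] [588.0, 44.0, 104.0] [589.0, 46.0, 122.0] [591.0, 48.0, 66.0] [592.0, 50.0, 102.0] [617.0, 74.0, 129.0] [604.0, 75.0, 118.0] [599.0, 75.0, 115.0] [579.0, 77.0, 132.0] [586.0, 77.0, 125.0] [589.0, 78.0, 121.0] [598.0, 78.0, 121.0] [592.0, 78.0, 120.0] [610.0, 147.0, 119.0] [604.0, 147.0, 118.0] [595.0, 149.0, 124.0] [607.0, 149.0, 122.0] [601.0, 150.0, 119.0] [605.0, 150.0, 117.0] [581.0, 150.0, 141.0] [588.0, 151.0, 133.0] [595.0, 152.0, 126.0] [603.0, 152.0, 125.0] [613.0, 152.0, 121.0] [598.0, 152.0, 120.0] [617.0, 153.0, 115.0]
```

```bash
sleep 1; ls pics
```

```text
crop0.png
crop1.png
scene0.pkl
scene0.png
top0.pkl
top0.png
wrist0.pkl
wrist0.png
```

View pics/crop0.png

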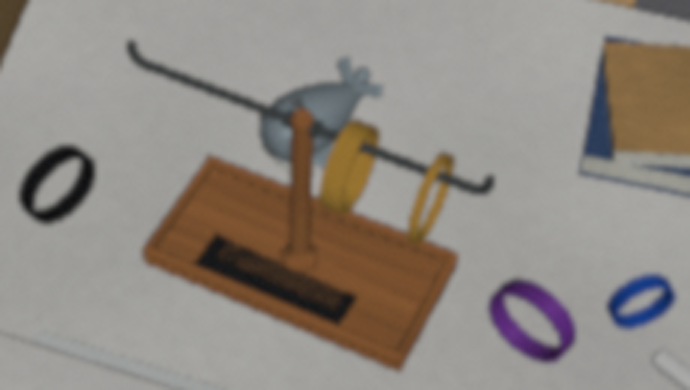

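View pics/crop1.png

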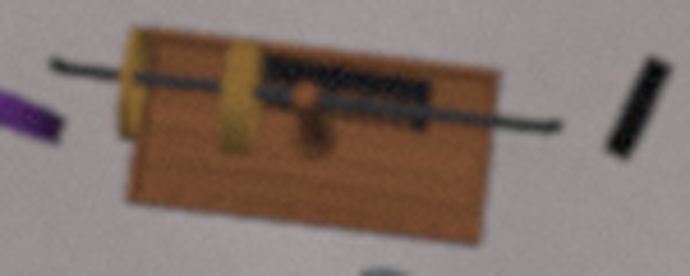

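The crop confirms it: the two gold rings hang on the left rail, with the wide one next to the post and the slim one by the end stop. The black, purple and blue rings lie off the stand. Next I fit the rail and the rings.

```bash
cat > fit.py <<'E'
from h import *
def fit(c,s=None,verbose=True):
    P=cloud(c,s);X,Y,Z=P[...,0],P[...,1],P[...,2]
    ok=c["depth"]>0
    hsv=cv2.cvtColor(c["img"],40)
    gold=(hsv[...,0]>12)&(hsv[...,0]<32)&(hsv[...,1]>110)
    m=ok&(Z>174)&(Z<192)&(X>520)&(X<680)&(Y>-115)&(Y<200)&(hsv[...,1]<90)&(hsv[...,2]<110)
    Q=P[m]
    if len(Q)<30: return
    w=np.ones(len(Q),bool)
    for _ in range(6):
        p=np.polyfit(Q[w,1],Q[w,0],1);r=Q[:,0]-np.polyval(p,Q[:,1]);w=abs(r-np.median(r[w]))<max(3,2*r[w].std())
    print("rail x=%.4f*y+%.1f"%tuple(p),"z",Q[w,2].mean().round(1),"n",w.sum(),"y",Q[w,1].min().round(),Q[w,1].max().round())
    g=ok&gold&(Z>95)&(Z<205)&(abs(X-np.polyval(p,Y))<60)
    d=np.array([p[0],1])/np.hypot(p[0],1)
    t=P[g][:,:2]@d; n=(X-np.polyval(p,Y))[g]
    np.set_printoptions(suppress=True,linewidth=200)
    print("t hist",[(int(a),int(b)) for a,b in zip(np.arange(-150,260,3),np.histogram(t,np.arange(-150,263,3))[0]) if b])
    return p,d,P[g],t,n
if __name__=="__main__":
    for n in("scene0","top0"):
        fit(pickle.load(open(f"pics/{n}.pkl","rb")))
E
python3 fit.py
```

```text
rail x=0.1297*y+594.1 z 183.0 n 315 y -106.0 191.0
t hist [(114, 7), (117, 31), (120, 46), (123, 46), (126, 15), (150, 11), (153, 54), (156, 60), (159, 64), (162, 65), (165, 65), (168, 35), (177, 1), (222, 6), (225, 59), (228, 63), (231, 7)]
rail x=0.1297*y+591.4 z 182.9 n 236 y -104.0 187.0
t hist [(36, 1), (108, 2), (111, 2), (114, 5), (117, 3), (120, 4), (123, 5), (147, 1), (150, 38), (153, 36), (156, 31), (159, 24), (162, 31), (165, 26), (168, 10), (171, 1), (216, 1), (222, 39), (225, 37), (228, 25), (231, 3)]
```

```bash
cat > go.py <<'E'
import sys
from h import *
from workcell import env
# target tool: y along rail d, z down
D=np.array([.1286,.9917,0]);Zt=np.array([0,0,-1.]);Xt=np.cross(D,Zt)
RT=R.from_matrix(np.stack([Xt,D,Zt],1))
def plan(target):
    s=env.state()
    rv=(rot(s).inv()*RT).as_rotvec()
    print("t",round(s["clock"],2),"pos",s["position"].round(1),"w",s["width"].round(1),"F",s["force"].round(1))
    print("rotvec tool",rv.round(4)," shift in ALIGNED tool axes mm",(RT.as_matrix().T@(np.array(target)-s["position"])).round(1))
def q(t,n,z): # rail coords: t along rail, n across(+away), -> world
    y=(t-76.2)/1.00838; x=592.7+.1297*y
    return np.array([x+.9917*n,y-.1286*n,z])
if __name__=="__main__":
    a=list(map(float,sys.argv[1:]));print(q(*a).round(1));plan(q(*a))
E
python3 go.py 226.5 -40 330
```

```text
[572.4 154.2 330. ]Traceback (most recent call last):
  File "go.py", line 16, in <module>
    a=list(map(float,sys.argv[1:]));print(q(*a).round(1));plan(q(*a))
                                                          ~~~~^^^^^^^
  File "go.py", line 10, in plan
    print("t",round(s["clock"],2),"pos",s["position"].round(1),"w",s["width"].round(1),"F",s["force"].round(1))
                                                                   ^^^^^^^^^^^^^^^^
AttributeError: 'float' object has no attribute 'round'
```

```bash
sed -i 's/s\["width"\].round(1)/round(s["width"],1)/' go.py; python3 go.py 210 -40 330
```

```text
[570.2 137.8 330. ]
t 0.15 pos [145.4 504.3 238.3] w 88.1 F [-0.9  0.6  0.2]
rotvec tool [-0.0008 -0.0002 -0.1518]  shift in ALIGNED tool axes mm [-468.4 -308.8  -91.7]
```

```bash
python3 -m crank '0 0 -0.045 0 0 -0.152 60; -0.03 -0.02 -0.0467 0 0 0 60; -0.045 -0.03 0 0 0 0 60; -0.05 -0.033 0 0 0 0 60; -0.05 -0.033 0 0 0 0 60' 20; python3 -m crank '-0.05 -0.033 0 0 0 0 60; -0.05 -0.033 0 0 0 0 60; -0.05 -0.033 0 0 0 0 60; -0.045 -0.03 0 0 0 0 60; -0.035 -0.02 0 0 0 0 60'; python3 go.py 210 -40 330
```

```text
clock: 0.78
position: [305.2, 365.5, 330.4]
eef_rot: [-0.0, 0.064, 0.998, -0.0]
force: [0.9, 1.2, -0.2]
width: 53.1
clock: 1.4
position: [514.4, 187.8, 330.0]
eef_rot: [-0.0, 0.065, 0.998, -0.0]
force: [-0.0, 0.5, 0.3]
width: 53.0
[570.2 137.8 330. ]
t 1.4 pos [514.4 187.8 330. ] w 53.0 F [-0.   0.5  0.3]
rotvec tool [-0.0003 -0.0006 -0.0012]  shift in ALIGNED tool axes mm [-61.8 -42.4   0. ]
```

```bash
python3 -m crank '-0.035 -0.022 0 0 0 0 60; -0.027 -0.02 0 0 0 0 60; 0 0 0 0 0 0 60; 0 0 0 0 0 0 60; 0 0 0 0 0 0 60'; python3 - <<'E'
from workcell import env
from h import *
from fit import fit
s=env.state();c=env.camera("wrist");cv2.imwrite("pics/w1.png",c["img"]);pickle.dump((s,c),open("pics/w1.pkl","wb"))
print(s["position"]);fit(c,s)
E
```

```text
clock: 2.02
position: [568.6, 140.9, 330.8]
eef_rot: [0.0, 0.064, 0.998, 0.0]
force: [-0.2, -0.1, 0.2]
width: 52.7
[568.60078603 140.86348629 330.77077191]
rail x=0.1298*y+591.7 z 183.4 n 1445 y -106.0 195.0
t hist [(111, 3), (114, 9), (117, 16), (120, 30), (123, 36), (126, 44), (150, 49), (153, 160), (156, 154), (159, 165), (162, 231), (165, 268), (168, 167), (171, 2), (174, 2), (186, 1), (189, 1), (213, 1), (219, 1), (222, 101), (225, 202), (228, 152), (231, 14)]
```

View pics/w1.png

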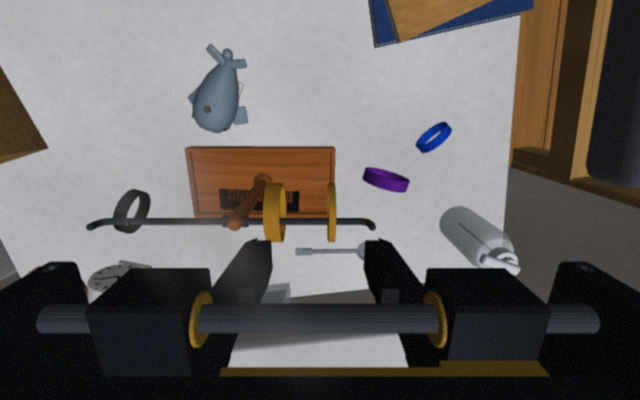

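The wrist view shows the slim bangle at (332,212) and the wide one at (274,212), with the post top at (264,182) and the end-stop tips at (92,227) and (372,227). It agrees with the fixed cameras. Next I refine the ring centres.

```bash
python3 - <<'E'
from h import *
from fit import fit
for f in("scene0","top0","w1"):
    o=pickle.load(open(f"pics/{f}.pkl","rb"));s,c=o if isinstance(o,tuple) else (None,o)
    p,d,Q,t,n=fit(c,s)
    for nm,lo,hi in(("wide",146,175),("slim",217,235)):
        m=(t>lo)&(t<hi)&(Q[:,2]>115)
        print(f,nm,"t pct",np.percentile(t[m],[3,25,50,75,97]).round(1),"n",np.percentile(n[m],[2,98]).round(1),"z",np.percentile(Q[m,2],[2,98]).round(1),"slope t/n",np.polyfit(n[m],t[m],1)[0].round(3))
    P=cloud(c,s);T=P[...,0]*d[0]+P[...,1]*d[1]
    m=(c["depth"]>0)&(P[...,2]>180)&(P[...,2]<205)&(abs(P[...,0]-np.polyval(p,P[...,1]))<8)
    print("rail ends t",T[m].min().round(1),T[m].max().round(1))
    m=(c["depth"]>0)&(P[...,2]>188)&(P[...,2]<203)&(abs(P[...,0]-np.polyval(p,P[...,1]))<12)&(T>100)&(T<140)
    if m.sum():print("post top",T[m].mean().round(1),(P[...,0]-np.polyval(p,P[...,1]))[m].mean().round(1),P[...,2][m].mean().round(1))
E
```

```text
rail x=0.1297*y+594.1 z 183.0 n 315 y -106.0 191.0
t hist [(114, 7), (117, 31), (120, 46), (123, 46), (126, 15), (150, 11), (153, 54), (156, 60), (159, 64), (162, 65), (165, 65), (168, 35), (177, 1), (222, 6), (225, 59), (228, 63), (231, 7)]
scene0 wide t pct [153.1 157.2 161.4 165.8 168.9] n [-33.5  33.6] z [119.4 189.4] slope t/n 0.012
scene0 slim t pct [224.9 226.7 228.  229.5 231. ] n [-34.8  33.8] z [119.7 188.4] slope t/n 0.016
rail ends t -32.1 272.8
post top 120.6 0.8 191.7
rail x=0.1297*y+591.4 z 182.9 n 236 y -104.0 187.0
t hist [(36, 1), (108, 2), (111, 2), (114, 5), (117, 3), (120, 4), (123, 5), (147, 1), (150, 38), (153, 36), (156, 31), (159, 24), (162, 31), (165, 26), (168, 10), (171, 1), (216, 1), (222, 39), (225, 37), (228, 25), (231, 3)]
top0 wide t pct [150.8 153.6 158.5 163.7 168.5] n [-34.9  30.4] z [120.5 190. ] slope t/n -0.017
top0 slim t pct [223.  224.  226.  228.  229.9] n [-30.9  31.1] z [116.6 187.8] slope t/n 0.011
rail ends t -33.6 271.0
post top 117.6 -0.0 191.4
rail x=0.1298*y+591.7 z 183.4 n 1445 y -106.0 195.0
t hist [(111, 3), (114, 9), (117, 16), (120, 30), (123, 36), (126, 44), (150, 49), (153, 160), (156, 154), (159, 165), (162, 231), (165, 268), (168, 167), (171, 2), (174, 2), (186, 1), (189, 1), (213, 1), (219, 1), (222, 101), (225, 202), (228, 152), (231, 14)]
w1 wide t pct [152.7 157.8 162.9 166.5 169.4] n [-34.   31.4] z [119.9 188.1] slope t/n 0.043
w1 slim t pct [223.8 225.4 226.7 228.9 231. ] n [-34.2  28.7] z [120.5 188.1] slope t/n -0.005
rail ends t -32.9 273.1
post top 120.7 0.0 191.4
```

```bash
sed -i 's/592.7+/591.9+/; s/t-76.2/t-76.1/' go.py; python3 go.py 227.2 -22 152
```

```text
[589.5 152.7 152. ]
t 2.08 pos [568.7 140.8 330.8] w 53.0 F [0.1 0.1 0.3]
rotvec tool [0.0001 0.0004 0.0013]  shift in ALIGNED tool axes mm [-19.2  14.5 178.8]
```

```bash
python3 -m crank '-0.0192 0.0145 0.03 0 0 0 45; 0 0 0.04 0 0 0 45; 0 0 0.03 0 0 0 45; 0 0 0 0 0 0 45; 0 0 0 0 0 0 45'; python3 - <<'E'
from workcell import env
from h import *
s=env.state();c=env.camera("wrist");cv2.imwrite("pics/w2.png",c["img"]);pickle.dump((s,c),open("pics/w2.pkl","wb"))
from fit import fit
p,d,Q,t,n=fit(c,s)
m=(t>217)&(t<235)&(Q[:,2]>115)
print("slim",np.percentile(t[m],[3,50,97]).round(1),np.percentile(n[m],[2,98]).round(1),np.percentile(Q[m,2],[2,98]).round(1))
E
python3 go.py 227.2 -22 152
```

```text
clock: 2.7
position: [590.5, 152.2, 232.2]
eef_rot: [0.001, 0.064, 0.998, 0.0]
force: [0.2, 0.6, 1.0]
width: 39.4
rail x=0.1293*y+590.8 z 182.7 n 2239 y -93.0 175.0
t hist [(111, 1), (114, 27), (117, 56), (120, 71), (123, 106), (126, 138), (147, 1), (150, 126), (153, 388), (156, 455), (159, 485), (162, 456), (165, 454), (168, 338), (171, 3), (174, 1), (177, 2), (180, 1), (222, 133), (225, 335), (228, 333), (231, 50)]
slim [223.7 227.5 231.2] [-33.6  24. ] [149.7 188.1]
[589.5 152.7 152. ]
t 2.75 pos [590.6 152.2 232.3] w 39.7 F [0.3 0.1 0.1]
rotvec tool [0.0005 0.0029 0.0005]  shift in ALIGNED tool axes mm [ 1.1  0.4 80.3]
```

View pics/w2.png

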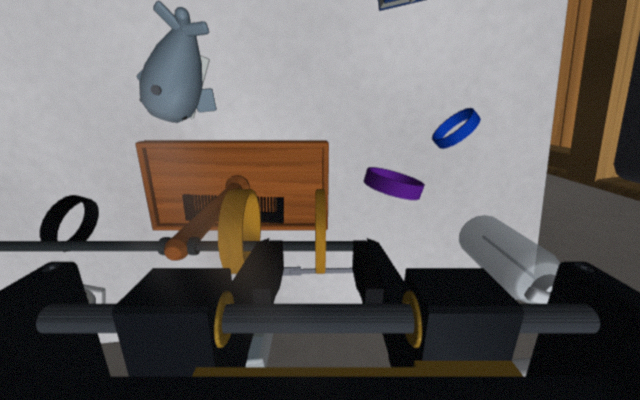

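The slim bangle (320,230) sits midway between the fingertips (about 278 and 360). I'll go down and close gently.

```bash
python3 -m crank '0.0015 0.0005 0.03 0 -0.001 0 45; 0 0 0.025 0 0 0 45; 0 0 0.015 0 0 0 45; 0 0 0.01 0 0 0 45; 0 0 0 0 0 0 45'; python3 -m crank '0 0 0 0 0 0 25; 0 0 0 0 0 0 15; 0 0 0 0 0 0 5; 0 0 0 0 0 0 5; 0 0 0 0 0 0 5' 15;  python3 go.py 227.4 -22 152
```

```text
clock: 3.38
position: [588.9, 152.6, 150.6]
eef_rot: [0.001, 0.064, 0.998, -0.0]
force: [0.1, -0.0, -0.1]
width: 39.9
clock: 4.0
position: [588.8, 152.6, 150.6]
eef_rot: [0.001, 0.064, 0.998, -0.0]
force: [0.5, -0.3, 0.6]
width: 7.2
[589.5 152.9 152. ]
t 4.0 pos [588.8 152.6 150.6] w 7.2 F [ 0.5 -0.3  0.6]
rotvec tool [0.0001 0.0014 0.0002]  shift in ALIGNED tool axes mm [-0.7  0.3 -1.4]
```

```bash
python3 -m crank '0 0 0 0 0 0 5; 0 0 -0.006 0 0 0 5; 0 0 -0.01 0 0 0 5; 0 0 -0.012 0 0 0 5; 0 0 -0.01 0 0 0 5' 30;  python3 - <<'E'
from workcell import env
from h import *
s=env.state();c=env.camera("wrist");cv2.imwrite("pics/w3.png",c["img"]);pickle.dump((s,c),open("pics/w3.pkl","wb"))
c=env.camera("scene");cv2.imwrite("pics/s3.png",cv2.resize(c["img"][155:285,230:460],None,fx=3,fy=3))
E
```

```text
clock: 4.62
position: [588.9, 152.6, 189.6]
eef_rot: [0.001, 0.064, 0.998, 0.0]
force: [0.2, -0.3, -0.1]
width: 6.1
```

View pics/w3.png

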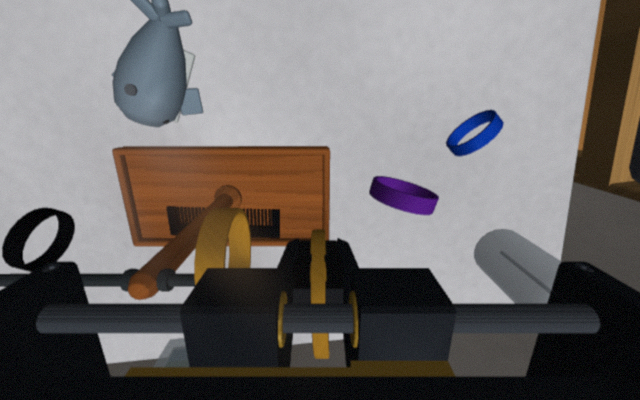

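View pics/s3.png

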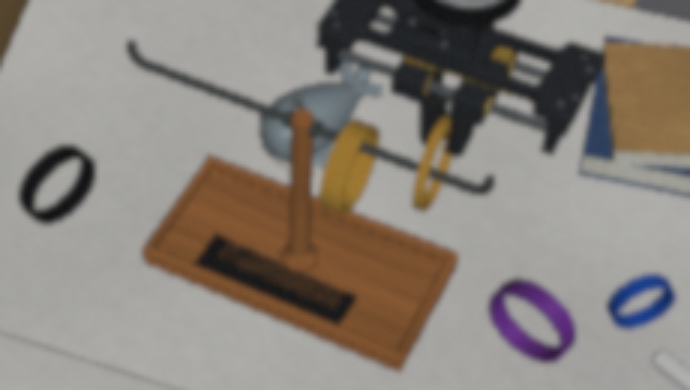

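The bangle is held and lifted, with the rail running through its opening. I'll slide it out past the end stop.

```bash
python3 -m crank '0 0.012 0 0 0 0 5; 0 0.016 0 0 0 0 5; 0 0.018 0 0 0 0 5; 0 0.018 0 0 0 0 5; 0 0.01 0 0 0 0 5';  python3 - <<'E'
from workcell import env
from h import *
print(env.state()["force"])
c=env.camera("scene");cv2.imwrite("pics/s4.png",cv2.resize(c["img"][155:285,230:460],None,fx=3,fy=3))
E
```

```text
clock: 5.35
position: [598.2, 227.5, 188.2]
eef_rot: [0.0, 0.064, 0.998, -0.0]
force: [0.2, -0.9, -0.5]
width: 6.1
[ 0.24063575 -0.86893963 -0.47001916]
```

View pics/s4.png

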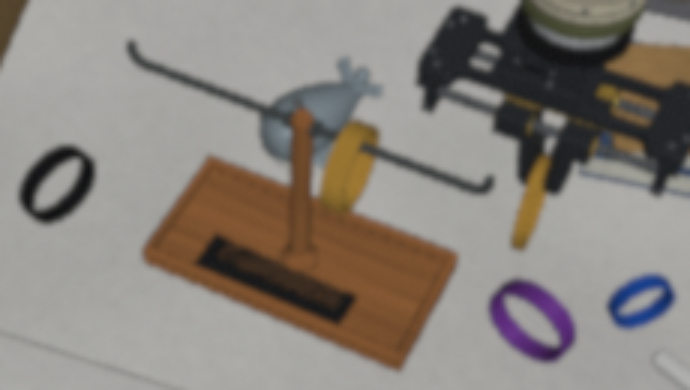

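```bash
python3 -m crank '0 0 -0.025 0 0 0 5; 0 0 -0.03 0 0 0 5; 0 -0.02 -0.015 0 0 0 5; 0 -0.035 0 0 0 0 5; 0 -0.045 0 0 0 0 5'; python3 -m crank '0 -0.045 0 0 0 0 5; 0 -0.045 0 0 0 0 5; 0 -0.045 0 0 0 0 5; 0 -0.045 0 0 0 0 5; 0 -0.04 0 0 0 0 5';python3 -m crank '0 -0.03 0 0 0 0 5; 0 -0.015 0 0 0 0 5; 0 0 0 0 0 0 5; 0 0 0 0 0 0 5; 0 0 0 0 0 0 5'; python3 go.py -62 -22 189.5;  python3 - <<'E'
from workcell import env
from h import *
s=env.state();c=env.camera("wrist");cv2.imwrite("pics/w5.png",c["img"]);pickle.dump((s,c),open("pics/w5.pkl","wb"))
from fit import fit
c=env.camera("scene");cv2.imwrite("pics/s5.png",cv2.resize(c["img"][155:285,230:460],None,fx=3,fy=3))
E
```

```text
clock: 6.02
position: [584.7, 124.9, 257.9]
eef_rot: [0.0, 0.064, 0.998, -0.0]
force: [-0.9, 0.1, -0.3]
width: 6.4
clock: 6.65
position: [555.8, -94.0, 258.0]
eef_rot: [0.0, 0.065, 0.998, -0.0]
force: [0.4, -0.5, -0.4]
width: 6.6
clock: 7.28
position: [551.4, -135.1, 258.5]
eef_rot: [0.001, 0.064, 0.998, 0.0]
force: [-0.6, 0.6, -0.5]
width: 5.9
[ 552.3 -134.1  189.5]
t 7.28 pos [ 551.4 -135.1  258.5] w 5.9 F [-0.6  0.6 -0.5]
rotvec tool [0.0001 0.0011 0.0014]  shift in ALIGNED tool axes mm [-0.8  1.1 69. ]
```

View pics/w5.png

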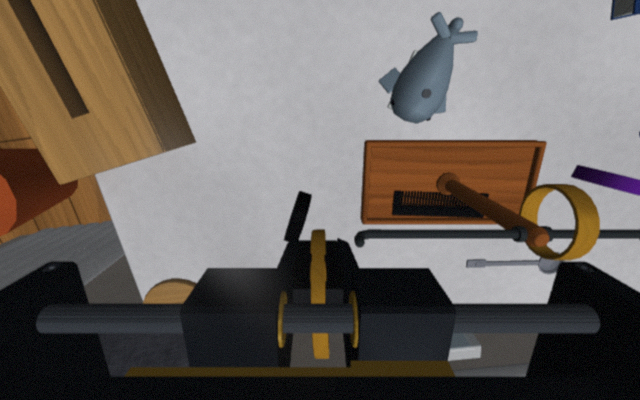

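View pics/s5.png

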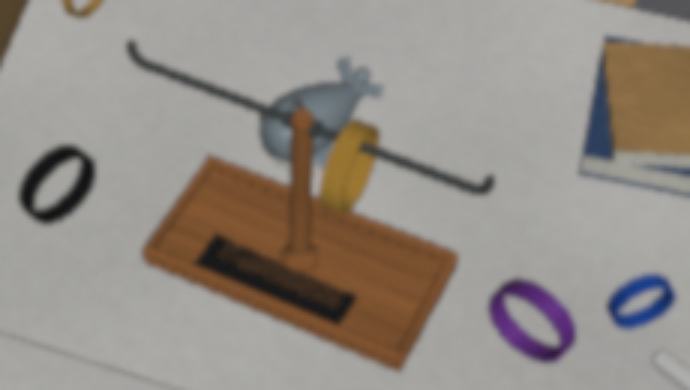

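The bangle is still square in the grip, beyond the right end stop (wrist pixel 360,238). I'll lower it and thread it on.

```bash
python3 -m crank '-0.0008 0 0.02 0 -0.001 0 5; 0 0 0.025 0 0 0 5; 0 0 0.018 0 0 0 5; 0 0 0.006 0 0 0 5; 0 0 0 0 0 0 5'; python3 - <<'E'
from workcell import env
from h import *
s=env.state();c=env.camera("wrist");cv2.imwrite("pics/w6.png",c["img"]);pickle.dump((s,c),open("pics/w6.pkl","wb"))
c=env.camera("scene");cv2.imwrite("pics/s6.png",cv2.resize(c["img"][130:260,200:430],None,fx=3,fy=3))
E
```

```text
clock: 8.0
position: [552.3, -136.0, 189.7]
eef_rot: [0.001, 0.064, 0.998, -0.0]
force: [-0.5, -0.6, -0.6]
width: 6.3
```

View pics/w6.png

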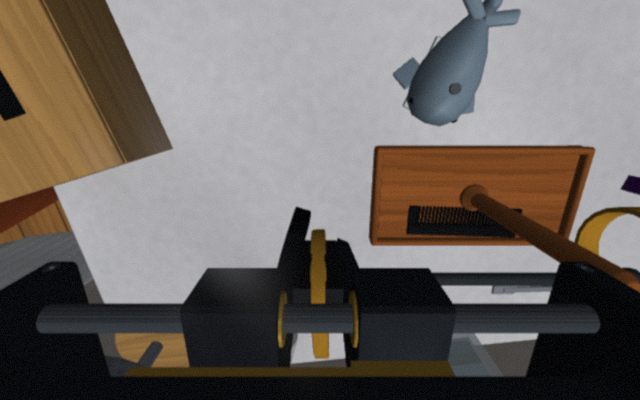

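View pics/s6.png

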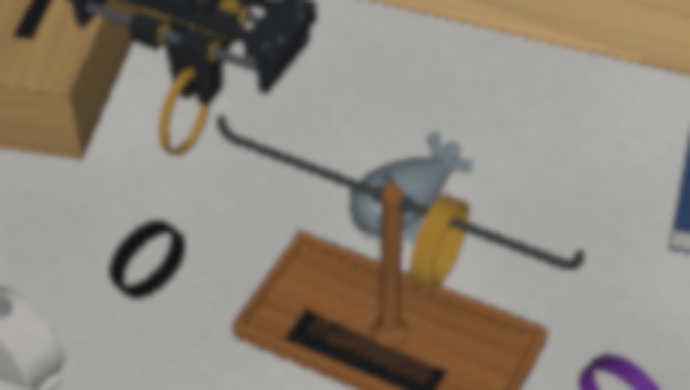

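```bash
python3 -m crank '0 0.01 0 0 0 0 5; 0 0.015 0 0 0 0 5; 0 0.015 0 0 0 0 5; 0 0.02 0 0 0 0 5; 0 0 0 0 0 0 5'; python3 - <<'E'
from workcell import env
from h import *
s=env.state();print(s["force"])
c=env.camera("scene");cv2.imwrite("pics/s7.png",cv2.resize(c["img"][130:260,200:430],None,fx=3,fy=3))
E
```

```text
clock: 8.72
position: [560.0, -74.9, 189.5]
eef_rot: [0.001, 0.063, 0.998, -0.0]
force: [-0.8, -0.7, -1.0]
width: 6.0
[-0.81555756 -0.67119862 -0.98414934]
```

View pics/s7.png

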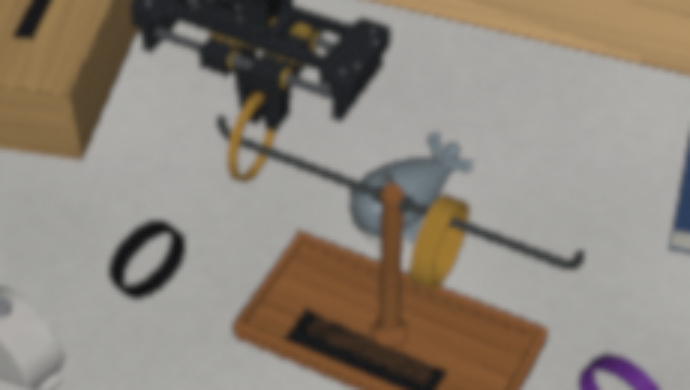

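It's threaded: the rail enters the ring at (240,140). I'll carry on inwards.

```bash
python3 -m crank '0 0.015 0 0 0 0 5; 0 0.02 0 0 0 0 5; 0 0.02 0 0 0 0 5; 0 0.013 0 0 0 0 5; 0 0 0 0 0 0 5'; python3 go.py 68 -22.5 151
```

```text
clock: 9.4
position: [568.7, -8.1, 189.4]
eef_rot: [0.001, 0.064, 0.998, -0.0]
force: [-0.1, -0.1, -0.0]
width: 6.4
[568.5  -5.1 151. ]
t 9.4 pos [568.7  -8.1 189.4] w 6.4 F [-0.1 -0.1 -0. ]
rotvec tool [-0.      0.002   0.0017]  shift in ALIGNED tool axes mm [ 0.5  2.9 38.4]
```

```bash
python3 -m crank '0.0005 0.003 0.01 0 0 0 5; 0 0 0.012 0 0 0 5; 0 0 0.009 0 0 0 5; 0 0 0.005 0 0 0 5; 0 0 0.002 0 0 0 5'; python3 -m crank '0 0 0 0 0 0 5; 0 0 0 0 0 0 12; 0 0 0 0 0 0 20; 0 0 0 0 0 0 30; 0 0 0 0 0 0 30'; python3 - <<'E'
from workcell import env
from h import *
s=env.state();c=env.camera("wrist");cv2.imwrite("pics/w8.png",c["img"])
c=env.camera("scene");cv2.imwrite("pics/s8.png",cv2.resize(c["img"][130:260,200:430],None,fx=3,fy=3))
E
```

```text
clock: 10.02
position: [568.6, -6.2, 151.1]
eef_rot: [0.001, 0.064, 0.998, -0.0]
force: [0.7, -0.2, 1.1]
width: 6.0
clock: 10.65
position: [568.6, -6.1, 151.5]
eef_rot: [0.001, 0.064, 0.998, -0.0]
force: [0.5, 0.3, 0.4]
width: 26.4
```

View pics/w8.png

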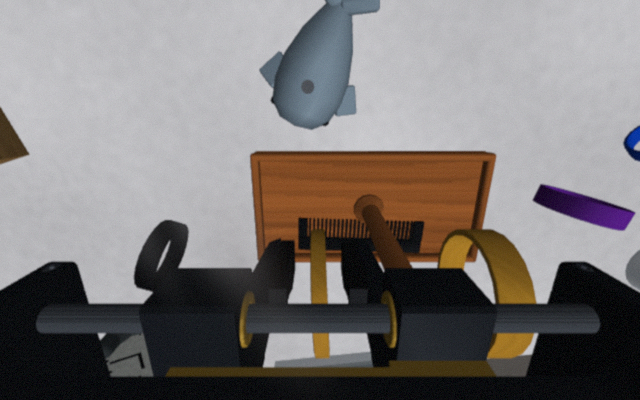

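View pics/s8.png

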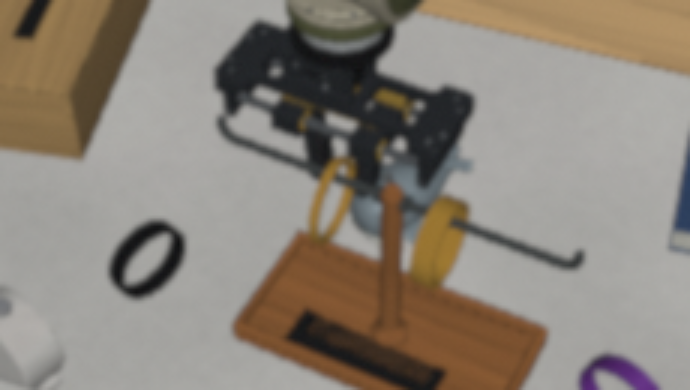

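The slim bangle hangs free of the fingers, which are at 285 and 345 with the ring at 318. I'll go straight up, then across to the wide one.

```bash
python3 -m crank '0 0 -0.015 0 0 0 30; 0 0 -0.03 0 0 0 30; 0 0 -0.035 0 0 0 40; 0 0.03 0 0 0 0 50; 0 0.038 0 0 0 0 50'; python3 -m crank '0 0.02 0 0 0 0 50; 0 0.005 0 0 0 0 50; 0 0 0 0 0 0 50; 0 0 0 0 0 0 50; 0 0 0 0 0 0 50';python3 - <<'E'
from workcell import env
from h import *
s=env.state();c=env.camera("wrist");cv2.imwrite("pics/w9.png",c["img"]);pickle.dump((s,c),open("pics/w9.pkl","wb"))
from fit import fit
p,d,Q,t,n=fit(c,s)
for a,b in((145,180),(55,85)):
  m=(t>a)&(t<b)&(Q[:,2]>115)
  print("ring",np.percentile(t[m],[1,3,50,97,99]).round(1),np.percentile(n[m],[2,98]).round(1),np.percentile(Q[m,2],[2,98]).round(1))
E
python3 go.py 161.2 -22 152
```

```text
clock: 11.38
position: [577.5, 61.6, 233.0]
eef_rot: [0.002, 0.065, 0.998, -0.0]
force: [0.8, 1.3, -0.0]
width: 43.8
clock: 12.0
position: [580.4, 85.4, 231.5]
eef_rot: [0.001, 0.065, 0.998, -0.0]
force: [0.4, 1.5, -0.1]
width: 43.8
rail x=0.1287*y+590.7 z 182.9 n 2576 y -106.0 194.0
t hist [(60, 18), (63, 335), (66, 451), (69, 368), (111, 18), (114, 41), (117, 67), (120, 74), (123, 73), (126, 46), (150, 216), (153, 332), (156, 334), (159, 326), (162, 329), (165, 329), (168, 80)]
ring [151.3 151.7 160.2 168.3 168.6] [-33.4  24.3] [149.7 188.2]
ring [62.9 63.3 67.7 71.  71.5] [-31.5  34.2] [119.2 187.9]
[581.   87.2 152. ]
t 12.05 pos [580.4  85.6 231.4] w 43.9 F [ 0.2 -0.5 -0.1]
rotvec tool [-0.0001  0.0019 -0.0006]  shift in ALIGNED tool axes mm [-0.5  1.7 79.4]
```

View pics/w9.png

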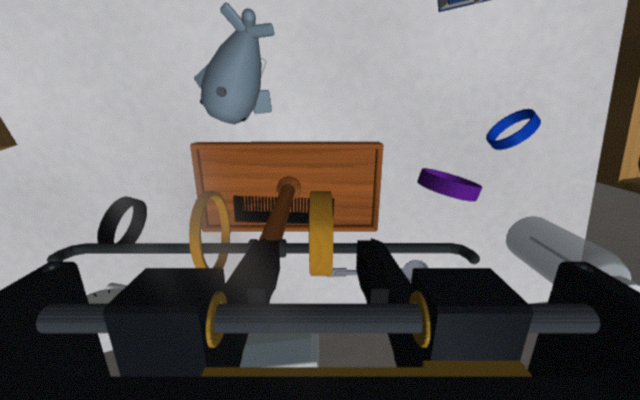

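The wide bangle (320,232) is centred between the fingers. The slim one hangs at (210,230).

```bash
python3 -m crank '0.0005 0.0005 0.03 0 0 0 50; 0 0 0.025 0 0 0 50; 0 0 0.015 0 0 0 50; 0 0 0.01 0 0 0 50; 0 0 0 0 0 0 50'; python3 -m crank '0 0 0 0 0 0 35; 0 0 0 0 0 0 25; 0 0 0 0 0 0 14; 0 0 0 0 0 0 14; 0 0 0 0 0 0 14' 15; python3 -m crank '0 0 0 0 0 0 14; 0 0 -0.006 0 0 0 14; 0 0 -0.01 0 0 0 14; 0 0 -0.012 0 0 0 14; 0 0 -0.011 0 0 0 14' 35; python3 - <<'E'
from workcell import env
from h import *
s=env.state();c=env.camera("wrist");cv2.imwrite("pics/w10.png",c["img"])
c=env.camera("scene");cv2.imwrite("pics/s10.png",cv2.resize(c["img"][130:260,200:430],None,fx=3,fy=3))
E
python3 go.py 310 -22 190
```

```text
clock: 12.68
position: [580.1, 86.6, 151.3]
eef_rot: [0.001, 0.064, 0.998, -0.0]
force: [-0.6, 0.0, 0.6]
width: 44.1
clock: 13.3
position: [580.3, 86.7, 151.6]
eef_rot: [0.001, 0.064, 0.998, -0.0]
force: [2.0, 1.6, 1.7]
width: 17.4
clock: 13.92
position: [580.1, 86.7, 191.5]
eef_rot: [0.001, 0.064, 0.998, -0.0]
force: [1.1, -0.1, -2.0]
width: 16.0
[600.2 234.8 190. ]
t 14.03 pos [580.5  86.7 192. ] w 16.3 F [-0.2 -0.1 -0.8]
rotvec tool [0.0002 0.0046 0.0002]  shift in ALIGNED tool axes mm [ -0.4 149.4   2. ]
```

View pics/w10.png

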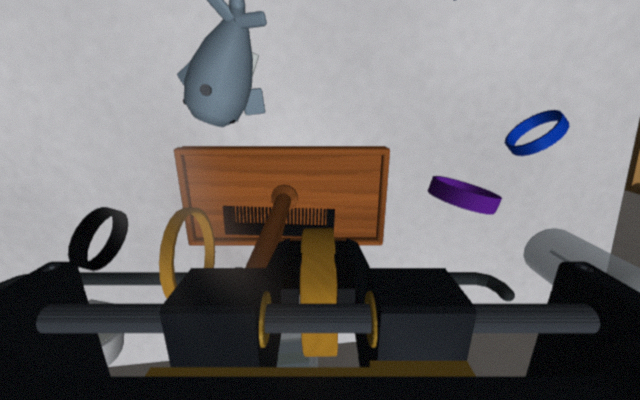

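View pics/s10.png

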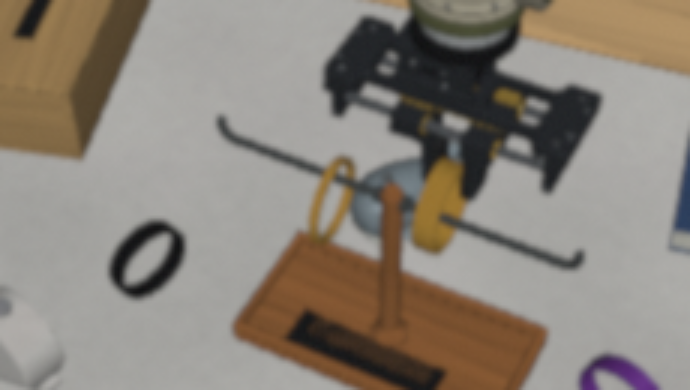

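The wide bangle is held square and lifted, and the slim one still hangs. I'll slide it out past the end stop.

```bash
python3 -m crank '0 0.01 0 0 0 0 14; 0 0.016 0 0 0 0 14; 0 0.018 0 0 0 0 14; 0 0.018 0 0 0 0 14; 0 0.018 0 0 0 0 14'; python3 -m crank '0 0.018 0 0 0 0 14; 0 0.018 0 0 0 0 14; 0 0.018 0 0 0 0 14; 0 0.015 0 0 0 0 14; 0 0 0 0 0 0 14'; python3 - <<'E'
from workcell import env
from h import *
c=env.camera("scene");cv2.imwrite("pics/s11.png",cv2.resize(c["img"][155:285,230:460],None,fx=3,fy=3))
E
python3 go.py 310 -22 190
```

```text
clock: 14.65
position: [590.3, 167.6, 190.3]
eef_rot: [0.001, 0.064, 0.998, -0.0]
force: [0.2, 0.2, -0.7]
width: 16.3
clock: 15.28
position: [599.1, 235.4, 190.2]
eef_rot: [0.001, 0.064, 0.998, -0.0]
force: [-0.7, -0.4, -1.3]
width: 16.1
[600.2 234.8 190. ]
t 15.32 pos [599.1 234.7 190.3] w 16.3 F [ 0.6 -0.6 -1.3]
rotvec tool [-0.0003  0.0019  0.0007]  shift in ALIGNED tool axes mm [-1.   0.3  0.3]
```

View pics/s11.png

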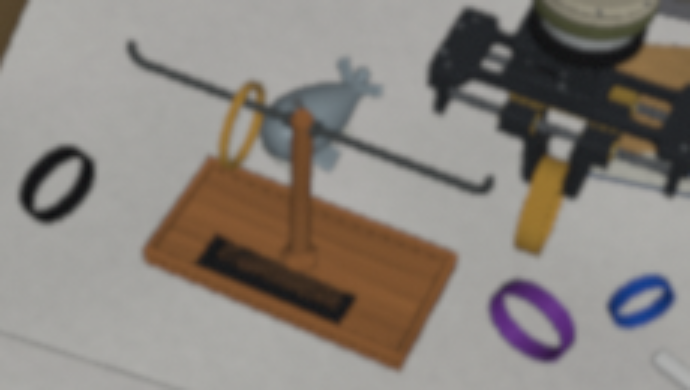

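```bash
python3 -m crank '0 0 -0.025 0 0 0 14; 0 0 -0.03 0 0 0 14; 0 -0.02 -0.015 0 0 0 14; 0 -0.035 0 0 0 0 14; 0 -0.045 0 0 0 0 14'; python3 -m crank '0 -0.045 0 0 0 0 14; 0 -0.045 0 0 0 0 14; 0 -0.045 0 0 0 0 14; 0 -0.045 0 0 0 0 14; 0 -0.045 0 0 0 0 14';python3 -m crank '0 -0.035 0 0 0 0 14; 0 -0.015 0 0 0 0 14; 0 0 0 0 0 0 14; 0 0 0 0 0 0 14; 0 0 0 0 0 0 14'; python3 go.py -66 -22 191
```

```text
clock: 15.95
position: [585.5, 133.1, 260.0]
eef_rot: [0.001, 0.064, 0.998, -0.0]
force: [0.8, -0.4, -0.7]
width: 16.2
clock: 16.58
position: [555.9, -90.5, 260.0]
eef_rot: [0.001, 0.065, 0.998, -0.0]
force: [-0.0, 0.5, -1.9]
width: 16.2
clock: 17.2
position: [551.0, -136.4, 260.5]
eef_rot: [0.001, 0.064, 0.998, -0.0]
force: [0.3, 0.2, -0.8]
width: 16.2
[ 551.8 -138.1  191. ]
t 17.2 pos [ 551.  -136.4  260.5] w 16.2 F [ 0.3  0.2 -0.8]
rotvec tool [0.0001 0.0021 0.0016]  shift in ALIGNED tool axes mm [-1.  -1.5 69.5]
```

```bash
python3 -m crank '-0.001 -0.0015 0.02 0 0 0 14; 0 0 0.025 0 0 0 14; 0 0 0.018 0 0 0 14; 0 0 0.006 0 0 0 14; 0 0 0 0 0 0 14'; python3 - <<'E'
from workcell import env
from h import *
s=env.state();c=env.camera("wrist");cv2.imwrite("pics/w12.png",c["img"])
c=env.camera("scene");cv2.imwrite("pics/s12.png",cv2.resize(c["img"][130:260,200:430],None,fx=3,fy=3))
E
```

```text
clock: 17.82
position: [551.9, -138.7, 191.7]
eef_rot: [0.001, 0.064, 0.998, -0.0]
force: [-0.1, -0.1, -1.9]
width: 16.4
```

View pics/w12.png

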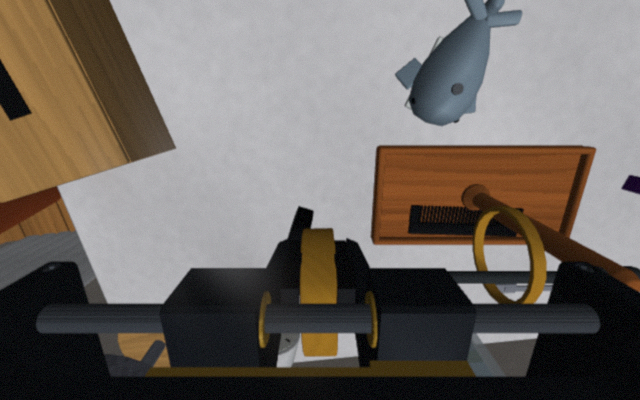

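View pics/s12.png

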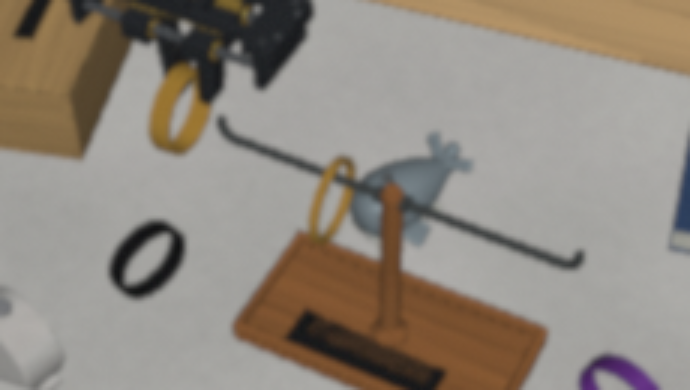

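```bash
python3 -m crank '0 0.01 0 0 0 0 14; 0 0.015 0 0 0 0 14; 0 0.015 0 0 0 0 14; 0 0.015 0 0 0 0 14; 0 0 0 0 0 0 14'; python3 go.py 5 -22.3 152; python3 - <<'E'
from workcell import env
from h import *
c=env.camera("scene");cv2.imwrite("pics/s13.png",cv2.resize(c["img"][130:260,200:430],None,fx=3,fy=3))
E
```

```text
clock: 18.55
position: [559.0, -83.2, 191.5]
eef_rot: [0.001, 0.063, 0.998, -0.0]
force: [1.0, 0.3, -0.9]
width: 16.3
[560.6 -67.6 152. ]
t 18.55 pos [559.  -83.2 191.5] w 16.3 F [ 1.   0.3 -0.9]
rotvec tool [0.     0.002  0.0019]  shift in ALIGNED tool axes mm [ 0.4 15.7 39.5]
```

View pics/s13.png

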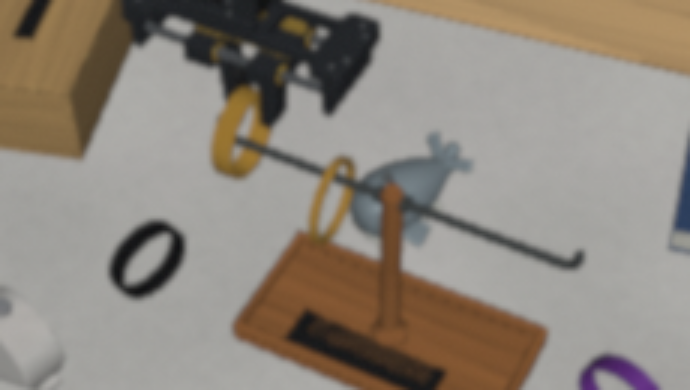

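```bash
python3 -m crank '0 0.008 0 0 0 0 14; 0 0.008 0 0 0 0 14; 0.0004 0 0.01 0 0 0 14; 0 0 0.012 0 0 0 14; 0 0 0.01 0 0 0 14'; python3 go.py 5 -22.3 152.1
```

```text
clock: 19.23
position: [560.3, -68.8, 158.1]
eef_rot: [0.0, 0.065, 0.998, 0.0]
force: [0.2, -0.1, -1.1]
width: 16.2
[560.6 -67.6 152.1]
t 19.23 pos [560.3 -68.8 158.1] w 16.2 F [ 0.2 -0.1 -1.1]
rotvec tool [ 0.0002  0.0009 -0.0002]  shift in ALIGNED tool axes mm [-0.2  1.2  6. ]
```

```bash
python3 -m crank '0 0 0.003 0 0 0 14; 0 0 0.0025 0 0 0 14; 0 0 0 0 0 0 14; 0 0 0 0 0 0 20; 0 0 0 0 0 0 28'; python3 -m crank '0 0 0 0 0 0 36; 0 0 0 0 0 0 36; 0 0 0 0 0 0 36; 0 0 0 0 0 0 36; 0 0 0 0 0 0 36'; python3 - <<'E'
from workcell import env
from h import *
s=env.state();c=env.camera("wrist");cv2.imwrite("pics/w14.png",c["img"])
E
```

```text
clock: 19.85
position: [560.7, -68.7, 154.3]
eef_rot: [0.001, 0.064, 0.998, -0.0]
force: [0.7, 0.4, 0.3]
width: 23.8
clock: 20.48
position: [560.6, -68.6, 153.9]
eef_rot: [0.001, 0.064, 0.998, -0.0]
force: [0.7, -0.2, -0.4]
width: 31.7
```

View pics/w14.png

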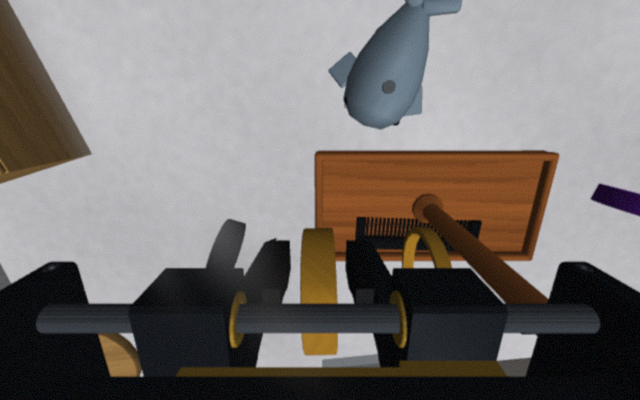

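The wide bangle hangs clear between the open fingers. I'll retract upwards and towards the robot, then check.

```bash
python3 -m crank '0 0 -0.015 0 0 0 36; 0 0 -0.03 0 0 0 36; 0 0 -0.04 0 0 0 36; 0 0 -0.045 0 0 0 36; 0.02 0 -0.04 0 0 0 36'; python3 -m crank '0.03 0 0 0 0 0 36; 0.03 0 0 0 0 0 36; 0 0 0 0 0 0 36; 0 0 0 0 0 0 36; 0 0 0 0 0 0 36'; python3 -m crank '0 0 0 0 0 0 36; 0 0 0 0 0 0 36; 0 0 0 0 0 0 36; 0 0 0 0 0 0 36; 0 0 0 0 0 0 36'; python3 - <<'E'
from workcell import env
from h import *
from fit import fit
def look(k):
    s=env.state();c=env.camera("wrist");cv2.imwrite(f"pics/w15{k}.png",c["img"])
    p,d,Q,t,n=fit(c,s)
    for a,b in((-15,25),(55,85)):
      m=(t>a)&(t<b)&(Q[:,2]>115)
      print("ring",np.percentile(t[m],[3,50,97]).round(1),np.percentile(n[m],[2,98]).round(1),np.percentile(Q[m,2],[2,98]).round(1))
    return c["img"].astype(int)
a=look("a")
c=env.camera("scene");b=cv2.resize(c["img"][130:300,200:480],None,fx=2.8,fy=2.8);cv2.imwrite("pics/s15.png",b)
for _ in range(4): env.camera("top")
a2=look("b");print("diff max",cv2.blur(abs(a2-a).astype(np.float32),(5,5)).max())
E
```

```text
clock: 21.15
position: [540.4, -66.0, 326.3]
eef_rot: [0.002, 0.064, 0.998, -0.0]
force: [0.7, 0.0, -0.5]
width: 31.7
clock: 21.78
position: [481.5, -58.4, 323.7]
eef_rot: [0.001, 0.064, 0.998, -0.0]
force: [-0.0, -0.3, -0.6]
width: 31.7
clock: 22.4
position: [480.9, -58.3, 323.8]
eef_rot: [0.001, 0.064, 0.998, -0.0]
force: [0.9, -0.4, -0.1]
width: 31.5
rail x=0.1300*y+590.7 z 183.0 n 695 y -104.0 193.0
t hist [(-6, 102), (-3, 116), (0, 171), (3, 165), (6, 123), (9, 159), (12, 6), (60, 22), (63, 38), (66, 41), (69, 12), (108, 14), (111, 63), (114, 55), (117, 39), (120, 39), (123, 17), (126, 2)]
ring [-4.4  3.6 11.6] [-33.  24.] [148.1 188.3]
ring [61.9 65.7 69.4] [-33.6 -12.3] [123.4 173. ]
rail x=0.1298*y+590.7 z 183.0 n 701 y -104.0 194.0
t hist [(-6, 100), (-3, 125), (0, 162), (3, 171), (6, 117), (9, 159), (12, 7), (60, 26), (63, 34), (66, 43), (69, 10), (108, 18), (111, 65), (114, 45), (117, 47), (120, 36), (123, 9), (126, 2)]
ring [-4.5  3.5 11.6] [-32.9  23.6] [148.1 188.3]
ring [61.8 65.6 69.5] [-33.7 -12.3] [123.3 172.5]
diff max 12.68
```

View pics/s15.png

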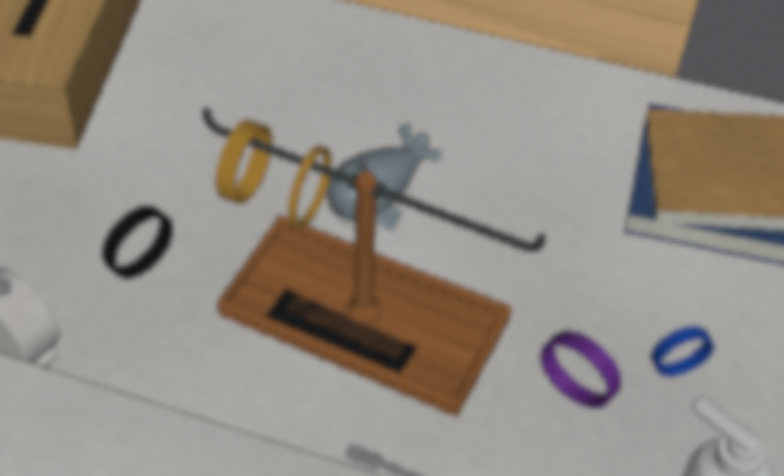

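View pics/w15b.png

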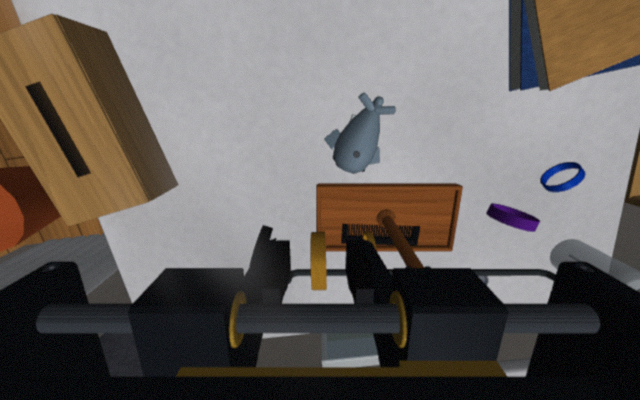

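Both bangles hang freely and still on the right rail: wide at (243,160), slim at (310,187). The left rail is empty and nothing else has visibly moved, so I'm handing in.

```bash
python3 -c "
from workcell import env
print(env.state()['clock'],env.sign_off())"
```

```text
the job is handed in; nothing more can be done
22.75 None
```

Both bangles now hang on the rail that was empty, and the other rail is clear for your necklaces. I moved the slim one first because it hung nearest the end stop, lifting each over both end stops. The job was handed in at 22.8 s of the 61 s allowed.

**Last checks:** Two wrist readings about 0.3 s apart agreed to within 0.2 mm, so both bangles are still. They hang about 62 mm apart, and the gripper is well clear of them. The top of the wide bangle measured 188 mm, where a hanging one should be. The slim one was partly hidden in that last view, but it measured 188 mm just after I released it.

**Gentleness:** Readings between moves showed no more than about 3 N at the wrist, and that was while gripping. In the final picture the stand, whale, comb, books and coloured rings look untouched. I judged that by eye and did not measure them. No checks failed or disagreed beyond the 2–3 mm camera calibration offset.

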